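# Line up a cupboard-door hinge for its pin

### The arm

A 7-joint arm with a two-finger parallel gripper is mounted at the origin on the work surface. World frame = base frame: x ahead of the robot, y to its left, z up, the work surface at z = 0. Lengths are in m, angles in rad, forces in N, time in s.
With the tool pointing down it reaches from about 0.4 to 0.875 m from the base axis. Payload 4.4 kg.
Tool frame: the origin (TCP) lies at the very end of the fingers, on their centre line; the grasp point (between the pads) lies 19 mm behind it; z points along the fingers, y is the line along which they close (so a half turn about z gives the same grasp; the last joint's range is limited). The gripper opens to 85 mm and grips with 20 to 120 N. Pads are 22 mm wide; open, the fingers measure 114 mm over their backs; the gripper's body (76 mm by 85 mm) begins 54 mm behind the grasp point. The pads swing forward as they close: fully open they stand 13 mm farther back than shut.
Start: joints at [1.144, 0.628, 0.038, 1.517, -0.027, 0.996, -0.02], TCP at [0.229, -0.608, 0.231] pointing down, gripper open.
Joint ranges: [-3.06, 3.06], [-0.37, 2.12], [-1.25, 1.32], [0.18, 2.47], [-1.1, 4.24], [0.23, 1.98], [-2.94, 2.94]. Speed limits (rad/s): [2.57, 2.57, 3.14, 3.14, 3.14, 3.14, 3.14].

### API

Orientations are given as a unit quaternion [w, x, y, z].
In Python, from bench import status, imaging, hand_in gives the robot as it stands.
- The arm moves only by the tool apply_moves, never from a script. Its argument "deltas" is a list of rows, each a list of 7 numbers: the shift along the tool's x, y, z in cm, then the turn, a rotation vector about the tool's x, y, z in rad, then the opening, from 0 (shut) to 1 (fully open). A call has 1 to 12 rows; each row shifts and turns the commanded pose from where the row before left it, along the tool's axes as they then stand; what a row does not reach is not made up. A row lasts 1/10 s, in which the tool goes at most 50 mm and 8.59 degrees, less where a joint would pass 70% of its speed; a pose out of reach is approached as far as the arm can. A call with a gripper value outside its range is refused whole. The fingers move at their own pace and stop on an object; "newtons" is the grip in N (left out, the last holds). Time passes only in rows, so rows that do not move let the fingers close. It gives the time, the measured TCP pose, the force, the opening and the grip force at its end, in the units of the state.
- status.get_state(): the state, without advancing time (a new reading comes with each control period).
- imaging.snapshot(name): name is "scene" or "side" or "wrist"; returns a dict with "frame" (420x560x3 uint8, red, green, blue), "fx", "fy", "cx", "cy" (pixels), "R" (3x3) and "t" (3): a world point X has camera coordinates R X + t; the wrist camera has in their place "tool_from_camera" (4x4, takes a point from camera to tool coordinates, whose origin is the TCP and whose axes are the flange's). Camera axes: x right, y down, z forward; pixel columns grow to the right and rows downward; lengths in m; the calibration is good to about 2 mm. A picture is of the moment at which its call begins: read the wrist's pose just before it. There is no depth.
- hand_in(): hands the job in; it is judged then, once.
Trained networks look in a picture, given as the dict that the camera call returned (one of the last four; its "shot" number tells which), for a name from the list of things; names that differ only in an ending like _2 or _b are one class to them, and where a whole thing is asked for, a point or a joint stands for the part that bears it (a point fixed in the world has none). Each returns a list of dicts, best first, with "score" (0 to 1); they miss things now and then, are a little off and sometimes report something else, mostly with a low value. They report only what shows in the picture. A call takes as long as a camera call. They do not tell look-alikes from the thing itself.
- imaging.spot_in(target, picture): "xyz" ([x, y, z] in m, in world coordinates, good to about 4 mm: the middle of the surface that is visible of it).
The state is a dict: "time_s": time; "joints": joint angles; "joint_vel": joint speeds; "joint_efforts": joint torques, N m; "eef_pos": TCP position; "tool_rot": TCP orientation; "force": force on the tool from outside, world axes, zero at the start; "wrist_torque": the same for the moment, N m; "width": opening from 0.0 (shut) to 1.0 (fully open); "finger_force": force on a finger pad.
Only numpy, scipy, OpenCV 4.12 (cv2) and the standard library are available. Lean on these libraries where they do the work, as an engineer would, in place of code of your own. Each camera call takes 0.05 s, during which the arm holds its last target. There are 200 camera calls.

### The job

Take the dark wooden door block out of its blue cradle and bring its brass knuckle sideways into the gap between the two knuckles on the white jamb block, so that the holes of all three line up, upright and well enough for the hinge pin to drop straight through. Finish while still holding it there, still and clear of the jamb's hinge, resting on nothing: I will put the pin in myself. Leave the pin and the other things on the bench where they are.

Things in the scene. Friction and masses are not known exactly. Their poses are not given: they have to be found in the camera images.
- door_block: Loose door block of dark wood, 20 (x) x 104 (y) x 110 (z) mm, about 0.3 kg, upright in the cradle's slot. Origin: centre of the wood's underside, z up. A 4 mm brass leaf lies on its +x face (y -53 to -22, z 11 to 99 mm); its 30 mm high tab carries the knuckle past the -y end. Elsewhere bare wood: pinch from above across the 20 mm at y = 0 near the top.
- door_knuckle (a point): Centre of the door block's one knuckle: an upright brass tube, 25 mm outside, 13 mm hole, 30 mm high. It lies at (12, -70, 55) mm in the door block's frame; axes as the door block's, z along the hole.
- jamb: Fixed white jamb block: post 40 (x) x 70 (y) mm, top 170 mm above the bench, on a wooden foot 120 x 130 x 15 mm (y -80 to 50). Origin: centre of the post, at bench height, z up. A fixed brass leaf on its +x face carries two knuckles beyond the post's +y face.
- jamb_gap (a point): Middle of the gap between the jamb's two knuckles, on their upright axis, at (22, 53, 115) mm in the jamb's frame and axes. Knuckles: brass tubes 25 mm outside, 13 mm hole, 25 mm high; gap 38 mm high. Post face 18 mm away at -y. The door knuckle enters along the jamb's -y, door block on the +y side with the jamb's yaw; aligned, its wood ends 18 mm from the axis.
- cradle: Fixed blue cradle: base 100 (x) x 130 (y) x 12 mm; two cheeks (y -12 to 44 mm, tops 40 mm above the bench) form a slot 24 mm wide in x that runs along y. Origin: centre of the underside. The door block stands in the slot on the base, turned like the cradle.
- hinge_pin: Loose steel hinge pin, 8 mm thick, 100 mm long with a 30 mm bent end, lying on the bench; origin in the middle of the straight part. Leave alone.
- screwdriver: Screwdriver lying on the bench. Leave alone.
- glue: White glue bottle, 56 mm wide, 130 mm high, standing; origin at the centre of its underside. Leave alone.
- tin: Tin with blue label, 84 mm wide, 100 mm high, standing; origin at the centre of its underside. Leave alone.
Mind the look-alikes: they are no part of the job. Several things have the shape of the door_block; the one meant has the colours described above.

How it is judged:
On the way, in this order (a step that is already met when the one before it is completed fails the run):
1. the door block is lifted clear out of the cradle (z of door_block in the frame of cradle above 0.045 m), for 0.2 s.
2. the door knuckle is between the two jamb knuckles (horizontal distance between door_knuckle and jamb_gap below 0.012 m and z of door_knuckle in the frame of jamb_gap between -0.006 and 0.006 m), for 0.2 s.
At the end, for the whole second after the job is handed in: Door knuckle centred within 4 mm sideways and 4 mm in height on the middle of the jamb's gap, upright within 0.07 rad, at rest in the fingers, its block's underside over 50 mm above the bench and pressing on the jamb with under 1 N. Swing angle about the hinge axis is free (horizontal distance between door_knuckle and jamb_gap below 0.004 m and z of door_knuckle in the frame of jamb_gap between -0.004 and 0.004 m and angle between door_knuckle's own z axis and vertical below 0.07 rad and linear speed of door_block below 0.01 m/s and angular speed of door_block below 0.1 rad/s and contact force between door_block and jamb below 1 N and contact force between door_block and the fingers above 2 N and height (world z) of door_block above 0.05 m); the arm keeps its last pose, push and grip.
It fails at once if the pin, screwdriver, glue bottle or tin is moved by more than 20 mm (distance of any of hinge_pin, screwdriver, glue, tin from where it was at the start of the episode above 0.02 m).
It also fails if it takes over 45 s, if anything falls off the work surface, if the arm or the gripper's body presses on something with over 40 N, if the wrist force passes 120 N, or if a joint passes its speed limit or range.

## Working session

There is one attempt and no reset: what is moved stays moved. The work goes in short steps, Python scripts to look and compute and a tool call to move; the robot and the scene stay as the last step left them, time stands still between calls to the robot, and variables do not carry over. Pictures are saved under pics/ and viewed, at most 10 in all, crops included, and the job is handed in when it is done.

Besides the shell and the picture viewer there is one more tool, called after "Call:" by a JSON object that holds its "api" and its "payload". apply_moves: Moves the arm, as the interface text tells. Its arguments: {"type":"object","properties":{"deltas":{"type":"array","items":{"type":"array","items":{"type":"number"}}},"newtons":{"type":"number"}},"required":["deltas"]}

```bash
mkdir -p pics
cat > h.py <<'E'
import numpy as np, cv2, pickle
from bench import status, imaging, hand_in
from scipy.spatial.transform import Rotation as Ro
def snap(n,f=None):
    s=status.get_state(); p=imaging.snapshot(n)
    if f: cv2.imwrite('pics/'+f,cv2.cvtColor(np.array(p['frame']),cv2.COLOR_RGB2BGR)); pickle.dump((s,dict(p)),open('pics/'+f[:-4]+'.pkl','wb'))
    return s,p
def proj(p,X):
    c=np.array(p['R'])@np.array(X,float).reshape(-1,3).T+np.array(p['t'])[:,None]
    return np.c_[p['fx']*c[0]/c[2]+p['cx'],p['fy']*c[1]/c[2]+p['cy']]
def onplane(p,u,v,z):
    R=np.array(p['R']);t=np.array(p['t']);C=-R.T@t
    d=R.T@np.array([(u-p['cx'])/p['fx'],(v-p['cy'])/p['fy'],1]); return C+d*(z-C[2])/d[2]
E
python3 - <<'E'
from h import *
np.set_printoptions(precision=4,suppress=True)
for n in('scene','side'):
    s,p=snap(n,n+'0.png'); print(n,-np.array(p['R']).T@np.array(p['t']),p['fx'])
    for t in('door_block','door_knuckle','jamb','jamb_gap','cradle','hinge_pin','screwdriver','glue','tin'):
        try: r=imaging.spot_in(t,p)
        except Exception as e: r=[];print(t,e)
        for d in r:
            print(t,round(d['score'],2),np.array(d['xyz']),proj(p,d['xyz'])[0].round())
print(status.get_state())
a,b=[cv2.imread(f'pics/{n}0.png') for n in('scene','side')]
E
```

```text
scene [1.2605 0.1869 0.8971] 482.0723978095647
door_block 0.94 [0.6298 0.285  0.0698] [430. 282.]
door_block 0.76 [0.4733 0.2482 0.0842] [425. 220.]
door_knuckle 0.76 [0.6268 0.2861 0.0643] [430. 283.]
jamb 0.57 [ 0.5811 -0.1466  0.0677] [245. 213.]
jamb_gap 0.89 [ 0.5868 -0.1521  0.0674] [242. 214.]
cradle 0.86 [0.4914 0.2647 0.0119] [424. 247.]
cradle 0.72 [ 0.7801 -0.2396  0.0774] [167. 264.]
hinge_pin 0.65 [0.4208 0.0452 0.0084] [341. 204.]
screwdriver 0.5 [ 0.319  -0.3686  0.022 ] [210. 139.]
glue 0.72 [ 0.7792 -0.2379  0.0805] [168. 263.]
glue 0.26 [0.4189 0.0471 0.0061] [342. 204.]
tin 0.89 [0.8019 0.0591 0.0957] [299. 312.]
side [0.2711 0.5674 0.8814] 485.06967776504837
door_block 0.89 [0.6139 0.2962 0.0681] [170. 337.]
door_block 0.74 [0.4578 0.2689 0.1037] [254. 353.]
door_knuckle 0.88 [0.611  0.2895 0.072 ] [173. 334.]
door_knuckle 0.58 [0.4557 0.2663 0.1058] [255. 351.]
jamb 0.88 [ 0.5565 -0.1225  0.0549] [297. 198.]
jamb_gap 0.87 [ 0.5557 -0.1211  0.0503] [297. 200.]
cradle 0.9 [0.4474 0.2778 0.0085] [258. 382.]
hinge_pin 0.46 [0.4081 0.0445 0.01  ] [327. 290.]
screwdriver 0.57 [ 0.3032 -0.3664  0.0184] [430. 177.]
glue 0.93 [ 0.7572 -0.2372  0.0731] [245. 136.]
tin 0.68 [0.762  0.0702 0.0869] [172. 215.]
tin 0.19 [0.4541 0.2648 0.1046] [257. 351.]
{'time_s': 1.0, 'joints': array([ 1.1442,  0.6284,  0.0385,  1.5174, -0.027 ,  0.9963, -0.02  ]), 'joint_vel': array([-0.0015,  0.0007,  0.0001,  0.0016, -0.0003,  0.0014, -0.0008]), 'joint_efforts': array([  0.0001, -56.3281,   1.2258, -19.3786,   0.0109,   0.0017,
         0.    ]), 'eef_pos': array([ 0.2295, -0.6082,  0.2313]), 'tool_rot': array([0.    , 0.9838, 0.1794, 0.    ]), 'force': array([-0.0652, -0.5637, -0.2544]), 'wrist_torque': array([ 0.0054,  0.0183, -0.0037]), 'finger_force': 0.0, 'width': 1.0020491330030081}
```

View pics/scene0.png

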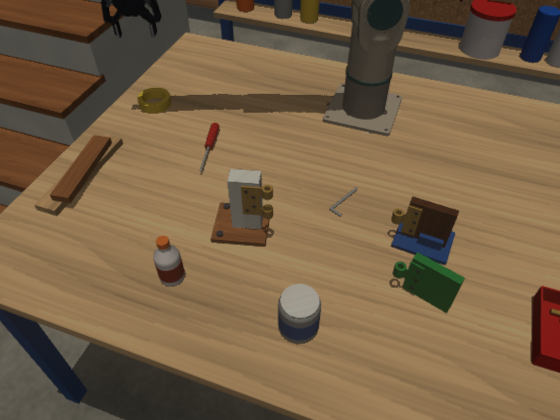

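View pics/side0.png

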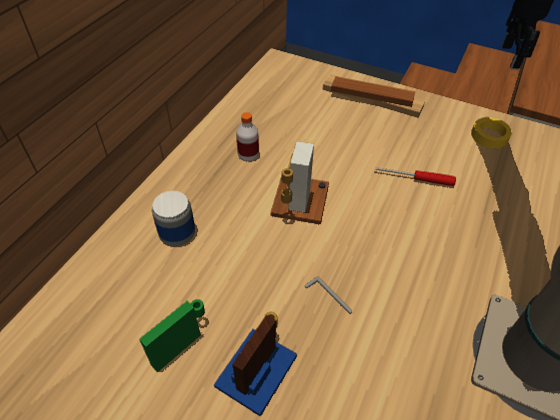

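View crops.

The scene view shows the white jamb post at (245,200) with brass knuckles at about (267,192) and (267,211). The dark door block is in the blue cradle at (430,220), and its green look-alike is at (430,282). The side view shows the jamb at (300,185) and the door at (256,352). Next I'll enlarge both for corner picking.

Run:
```python
import cv2,numpy as np
def crop(f,x,y,w,h,k=5):
    c=cv2.resize(cv2.imread(f'pics/{f}0.png')[y:y+h,x:x+w],None,fx=k,fy=k,interpolation=cv2.INTER_CUBIC)
    for i in range(0,w,10):
        cv2.line(c,(i*k,0),(i*k,6),(0,255,255),1)
        if i%20==0: cv2.putText(c,str(x+i),(i*k,16),0,.35,(0,255,0),1)
    for i in range(0,h,10):
        cv2.line(c,(0,i*k),(6,i*k),(0,255,255),1)
        if i%20==0: cv2.putText(c,str(y+i),(8,i*k+4),0,.35,(0,255,0),1)
    return c
cv2.imwrite('pics/cj.png',np.hstack([crop('scene',205,160,75,90),crop('side',265,138,75,90)]))
cv2.imwrite('pics/cd.png',np.hstack([crop('scene',385,190,78,105),crop('side',212,305,82,105)]))
```

```text
(no output)
```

View pics/cj.png

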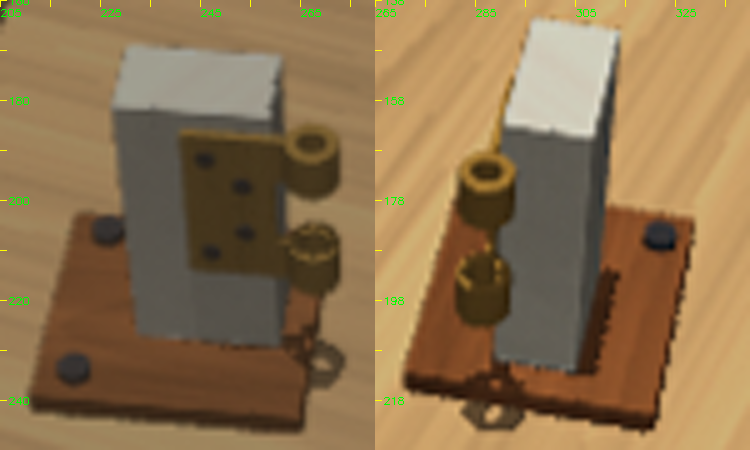

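View pics/cd.png

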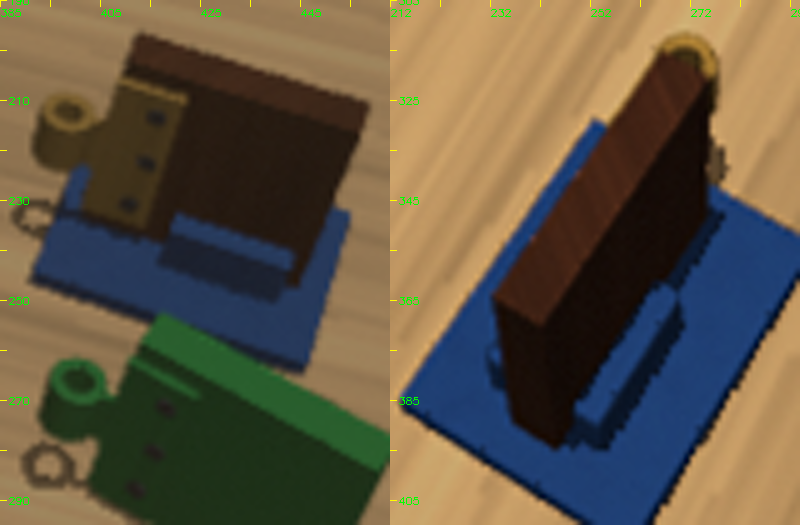

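The crops are clear. In the scene view, the jamb top corners are (230.6,169), (261.4,171.6), (259.4,184) and (227.6,181.6), with knuckle rings at (267.6,188.4) and (267.6,208). The door top corners are (413,196.6), (459,211), (456.6,216.6) and (410,204.4). Next I'll fit the poses.

```bash
cat > fit.py <<'E'
from h import *
from scipy.optimize import least_squares
np.set_printoptions(precision=4,suppress=True)
S=pickle.load(open('pics/scene0.pkl','rb'))[1]; D=pickle.load(open('pics/side0.pkl','rb'))[1]
J=[(S,[(20,-35,170,227.6,181.6),(20,35,170,259.4,184),(-20,-35,170,230.6,169),(-20,35,170,261.4,171.6),(60,-80,15,211,240.4),(60,50,15,265.8,244),(-60,-80,15,220.6,202.4),(22,53,159,267.6,188.4),(22,53,96,267.6,208),(20,-35,15,232.6,226.4),(20,35,15,261.4,229)]),
(D,[(20,35,170,290.4,163),(-20,35,170,309.2,165.4),(20,-35,170,296.6,141.6),(-20,-35,170,314,144),(22,53,159,287.4,172),(60,50,15,270.6,214),(-60,50,15,321,221.6),(-60,-80,15,328.6,182),(20,35,15,289,210),(-20,35,15,306.6,212.4)])]
B=[(S,[(-10,-52,110,413,196.6),(-10,52,110,459,211),(10,52,110,456.6,216.6),(10,-52,110,410,204.4),(12,-70,70,398.4,212),(10,52,0,444.4,247.4)]),
(D,[(10,52,110,233,364.6),(-10,52,110,242.4,370),(-10,-52,110,276.4,322.6),(10,-52,110,268.4,316),(-10,52,0,246,394.4),(10,52,0,237,389)])]
C=[(S,[(50,-65,12,391,245.6),(50,65,12,445.6,263),(-50,65,12,455,232.4)]),(D,[(50,65,12,214,386),(50,-65,12,253,329),(-50,-65,12,294,353)])]
def fit(sets,q0,z0,free=True):
    def f(q):
        r=[]
        for p,pts in sets:
            a=np.array(pts); X=Ro.from_euler('z',q[2]).apply(a[:,:3]/1e3)+[q[0],q[1],q[3] if free else z0]
            r.append((proj(p,X)-a[:,3:]).ravel())
        return np.concatenate(r)
    o=least_squares(f,list(q0)+([z0] if free else []),loss='soft_l1'); return o.x,f(o.x)
if __name__=='__main__':
    for nm,s,q,z in(('jamb',J,(.56,-.15,0),0),('door',B,(.46,.26,0),.012),('cradle',C,(.46,.26,0),0)):
        for lab,ss,fr in(('both',s,True),('scene',s[:1],False),('side',s[1:],False),('bothz',s,False)):
            x,r=fit(ss,q,z,fr); print(nm,lab,x,'rms',np.sqrt(np.mean(r**2)).round(2),'max',abs(r).max().round(1))
            if lab=='both':print(r.reshape(-1,2).round(1).tolist())
E
python3 fit.py
```

```text
jamb both [ 0.5626 -0.1509  0.2589 -0.0032] rms 0.58 max 1.4
[[-0.3, -0.3], [-0.1, -0.6], [-0.3, -0.2], [0.1, -0.7], [-0.2, -1.4], [-0.3, -0.9], [-0.8, -0.1], [-0.0, -0.1], [0.4, -0.1], [-0.2, 1.2], [-0.2, 0.7], [-0.1, 0.3], [-0.2, 0.7], [-0.4, 0.2], [0.1, 0.4], [0.3, 0.8], [-0.1, -1.1], [0.1, -0.4], [0.1, -0.4], [-0.5, 0.9], [-1.4, 1.2]]
jamb scene [ 0.566  -0.1488  0.2539] rms 0.54 max 1.5
jamb side [ 0.5614 -0.149   0.2593] rms 0.56 max 1.3
jamb bothz [ 0.563  -0.1497  0.2572] rms 0.81 max 2.0
door both [ 0.4599  0.2571 -0.0975  0.0084] rms 0.93 max 2.8
[[-0.9, -0.8], [-0.6, -0.3], [-0.1, 0.2], [-0.3, -2.8], [-0.1, -0.3], [-0.8, 0.7], [-0.5, 0.2], [0.3, 1.2], [0.7, -1.3], [-1.0, -0.3], [-0.5, 1.7], [-0.7, 1.0]]
door scene [ 0.4642  0.2579 -0.0718] rms 0.75 max 2.1
door side [ 0.4586  0.2574 -0.1119] rms 0.86 max 1.7
door bothz [ 0.4602  0.2574 -0.0913] rms 1.19 max 3.6
cradle both [ 0.4614  0.2578 -0.0638 -0.0057] rms 0.95 max 2.8
[[-0.3, -0.5], [0.6, 0.2], [-0.8, 0.1], [-0.5, 0.1], [-1.0, -0.2], [2.8, 0.4]]
cradle scene [ 0.4663  0.2578 -0.066 ] rms 0.51 max 0.9
cradle side [ 0.4597  0.2594 -0.0635] rms 1.44 max 3.4
cradle bothz [ 0.4624  0.2592 -0.0734] rms 1.3 max 2.3
```

Call:
{"api": "apply_moves", "payload": {"deltas": [[0,0,-0.6,0,0,-0.141,1],[0,0,-0.6,0,0,-0.141,1],[0,0,-0.6,0,0,-0.141,1],[0,0,-0.6,0,0,-0.141,1],[0,0,-0.6,0,0,-0.141,1],[0,0,-0.6,0,0,-0.141,1],[0,0,-0.6,0,0,-0.141,1],[0,0,-0.6,0,0,-0.141,1]]}}

```text
time_s: 1.8
eef_pos: [0.2294, -0.6082, 0.2796]
tool_rot: [0.0, 0.734, 0.68, -0.0]
force: [0.5, -0.2, -0.0]
width: 0.998
finger_force: 0.0
```

Call:
{"api": "apply_moves", "payload": {"deltas": [[4.4,1.5,0,0,0,0,1],[4.4,1.5,0,0,0,0,1],[4.4,1.5,0,0,0,0,1],[4.4,1.5,0,0,0,0,1],[4.4,1.5,0,0,0,0,1],[4.4,1.5,0,0,0,0,1],[4.4,1.5,0,0,0,0,1],[4.4,1.5,0,0,0,0,1],[4.4,1.5,0,0,0,0,1],[4.4,1.5,0,0,0,0,1],[4.4,1.5,0,0,0,0,1],[4.4,1.5,0,0,0,0,1]]}}

```text
time_s: 3.0
eef_pos: [0.4527, -0.0951, 0.2797]
tool_rot: [0.001, 0.736, 0.677, 0.0]
force: [1.1, -1.0, -0.1]
width: 1.0
finger_force: 0.0
```

Call:
{"api": "apply_moves", "payload": {"deltas": [[3.5,-0.2,0,0,0,0,1],[3.5,-0.2,0,0,0,0,1],[3.5,-0.2,0,0,0,0,1],[3.5,-0.2,0,0,0,0,1],[3.5,-0.2,0,0,0,0,1],[3.5,-0.2,0,0,0,0,1],[3.5,-0.2,0,0,0,0,1],[3.5,-0.2,0,0,0,0,1],[3.5,-0.2,0,0,0,0,1],[3.5,-0.2,0,0,0,0,1],[0,0,0,0,0,0,1],[0,0,0,0,0,0,1]]}}

```text
time_s: 4.2
eef_pos: [0.4606, 0.2542, 0.2792]
tool_rot: [0.0, 0.735, 0.678, -0.0]
force: [0.4, -1.3, 0.6]
width: 0.999
finger_force: 0.0
```

Run:
```python
from h import *
s,p=snap('wrist','w1.png'); np.set_printoptions(precision=4,suppress=True)
print(s['eef_pos'],s['tool_rot'],s['joints'],p['fx'],p['cx'],p['cy']);T=np.array(p['tool_from_camera']);print(T)
W=np.eye(4);W[:3,:3]=Ro.from_quat(np.roll(s['tool_rot'],-1)).as_matrix();W[:3,3]=s['eef_pos'];W=W@T
q=dict(p);q['R']=W[:3,:3].T;q['t']=-q['R']@W[:3,3]
X=Ro.from_euler('z',-.08).apply(np.array([(-10,-52,110),(-10,52,110),(10,52,110),(10,-52,110),(12,-70,70)])/1e3)+[.461,.2575,.012]
print(proj(q,X))
```

```text
[0.4606 0.2542 0.2792] [ 0.0001  0.7349  0.6782 -0.0002] [-0.2107  0.4304 -0.4985  1.7894  0.2423  0.9831 -0.8867] 294.1418210876808 275.20577026427566 209.6303528433345
[[-0.0005 -0.9609 -0.2769  0.0699]
 [ 1.     -0.0004 -0.0004 -0.0011]
 [ 0.0003 -0.2769  0.9609 -0.1431]
 [ 0.      0.      0.      1.    ]]
[[267.3825 237.7526]
 [266.5342 140.0418]
 [286.6471 140.027 ]
 [285.6904 237.7431]
 [286.081  239.3976]]
```

View pics/w1.png

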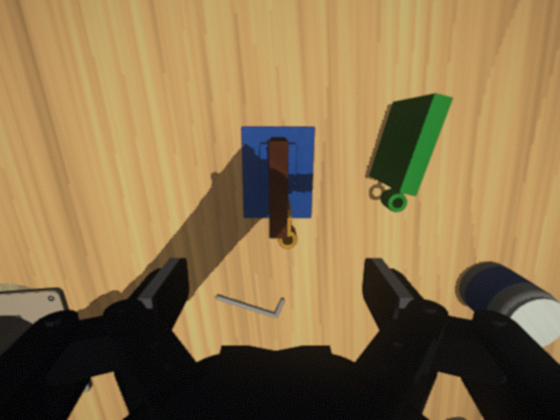

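The wrist view agrees with the fit to within 2 px. The door top runs from (278,138) to (279,238), and the knuckle is at (288,239). I'll descend and grip.

Call:
{"api": "apply_moves", "payload": {"deltas": [[0.35,0.17,2.5,0,0,0,1],[0,0,2.5,0,0,0,1],[0,0,2.5,0,0,0,1],[0,0,2.5,0,0,0,1],[0,0,2.5,0,0,0,1],[0,0,2.0,0,0,0,1],[0,0,2.0,0,0,0,1],[0,0,1.4,0,0,0,1],[0,0,1.0,0,0,0,1],[0,0,0,0,0,0,1]]}}

```text
time_s: 5.25
eef_pos: [0.4626, 0.2554, 0.0894]
tool_rot: [0.0, 0.736, 0.677, -0.001]
force: [-0.5, -0.0, -0.4]
width: 0.999
finger_force: 0.0
```

Call:
{"api": "apply_moves", "payload": {"deltas": [[0,0,0,0,0,0,0],[0,0,0,0,0,0,0],[0,0,0,0,0,0,0],[0,0,0,0,0,0,0],[0,0,0,0,0,0,0],[0,0,0,0,0,0,0],[0,0,0,0,0,0,0],[0,0,0,0,0,0,0]], "newtons": 80}}

```text
time_s: 6.05
eef_pos: [0.4635, 0.2574, 0.0909]
tool_rot: [0.0, 0.736, 0.677, 0.001]
force: [0.5, -0.2, 5.5]
width: 0.222
finger_force: 79.0
```

Call:
{"api": "apply_moves", "payload": {"deltas": [[0,0,-0.5,0,0,0,0],[0,0,-1,0,0,0,0],[0,0,-1.5,0,0,0,0],[0,0,-1.5,0,0,0,0],[0,0,-1.5,0,0,0,0],[0,0,-1.5,0,0,0,0],[0,0,-1.5,0,0,0,0],[0,0,-1,0,0,0,0],[0,0,0,0,0,0,0],[0,0,0,0,0,0,0],[0,0,0,0,0,0,0]]}}

```text
time_s: 7.15
eef_pos: [0.4623, 0.2568, 0.1896]
tool_rot: [-0.0, 0.735, 0.678, -0.001]
force: [-0.4, -0.3, -2.6]
width: 0.221
finger_force: 78.4
```

Run:
```python
from h import *
s,_=snap('scene','s2.png');_,_=snap('side','d2.png')
print(s['eef_pos'],s['tool_rot'],s['force'],s['wrist_torque'],s['width'],s['finger_force'])
k=4
c=lambda f,x,y,w,h:cv2.resize(cv2.imread(f)[y:y+h,x:x+w],None,fx=k,fy=k,interpolation=cv2.INTER_CUBIC)
cv2.imwrite('pics/c2.png',np.hstack([c('pics/s2.png',375,140,100,140),c('pics/d2.png',190,250,100,140)]))
```

```text
[0.46232279 0.25676253 0.18960001] [-1.67366714e-04  7.35485015e-01  6.77540525e-01 -7.76037912e-04] [-0.41657818 -0.31689713 -2.60433867] [-0.01815755  0.01782989  0.00605958] 0.22070908134415682 78.4471607208252
```

View pics/c2.png

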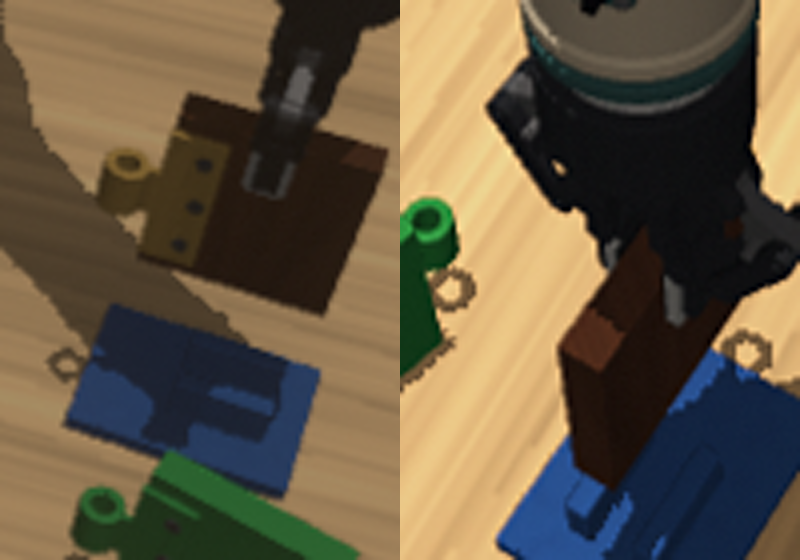

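The block is out of the cradle, hanging upright and held square. In the scene view its knuckle ring is at about (407,181), and in the side view its near top edge is at about (230,337) to (239,343). I'll turn it to the jamb's yaw and go to a standoff about 100 mm from the gap.

Call:
{"api": "apply_moves", "payload": {"deltas": [[0,0,0,0,0,-0.113,0],[0,0,0,0,0,-0.113,0],[0,0,0,0,0,-0.112,0]]}}

```text
time_s: 7.55
eef_pos: [0.4626, 0.257, 0.1898]
tool_rot: [-0.0, 0.609, 0.793, -0.0]
force: [0.7, -0.3, -3.1]
width: 0.222
finger_force: 78.3
```

Call:
{"api": "apply_moves", "payload": {"deltas": [[-1.0,0,0.5,0,0,0,0],[-2.0,0.05,0.5,0,0,0,0],[-2.0,0.05,0.5,0,0,0,0],[-2.0,0.05,0.5,0,0,0,0],[-2.0,0.05,0.5,0,0,0,0],[-2.0,0.05,0.5,0,0,0,0],[-2.0,0.05,0.5,0,0,0,0],[-2.0,0.05,0.5,0,0,0,0],[-2.0,0.05,0.5,0,0,0,0],[-2.0,0,0.5,0,0,0,0],[-0.6,0,0,0,0,0,0],[0,0,0,0,0,0,0]]}}

```text
time_s: 8.75
eef_pos: [0.5162, 0.0671, 0.1399]
tool_rot: [-0.0, 0.613, 0.79, -0.001]
force: [-0.3, 1.5, -1.4]
width: 0.222
finger_force: 78.3
```

Run:
```python
from h import *
s,_=snap('scene','s3.png');_,_=snap('side','d3.png')
print(s['eef_pos'],s['tool_rot'],s['force'],s['width'],s['finger_force'])
def crop(f,x,y,w,h,k=5):
    c=cv2.resize(cv2.imread(f'pics/{f}.png')[y:y+h,x:x+w],None,fx=k,fy=k,interpolation=cv2.INTER_CUBIC)
    for i in range(0,w,20): cv2.putText(c,str(x+i),(i*k,10),0,.35,(0,255,0),1)
    for i in range(0,h,20): cv2.putText(c,str(y+i),(2,i*k+4),0,.35,(0,255,0),1)
    return c
cv2.imwrite('pics/c3.png',np.hstack([crop('s3',255,155,95,115,4),crop('d3',225,160,95,115,4)]))
```

```text
[0.51619748 0.06714799 0.13985148] [-2.04467531e-04  6.12620710e-01  7.90376846e-01 -5.14427201e-04] [-0.30300978  1.53015526 -1.35241843] 0.22238155873718873 78.27424764633179
```

View pics/c3.png

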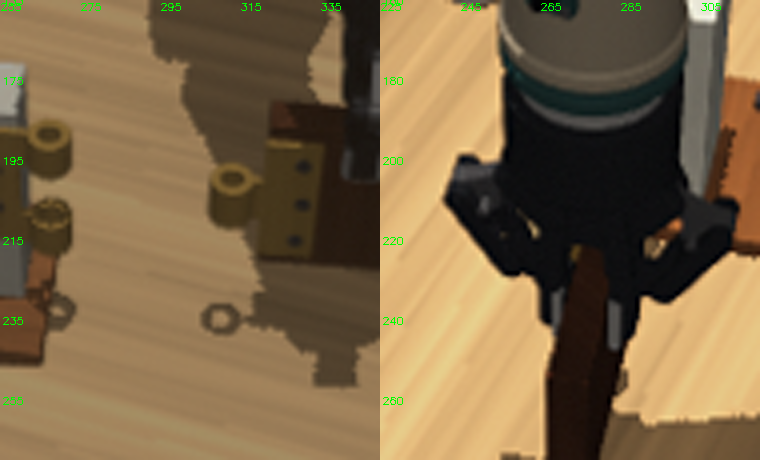

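The scene crop puts the jamb rings at (267.5,188.5) and (267.5,208), and the door ring at (313,200). The side view is mostly hidden by the gripper. I'll use the wrist camera for the relative offset.

Run:
```python
from h import *
np.set_printoptions(precision=4,suppress=True)
S=pickle.load(open('pics/s3.pkl','rb'))[1]
a=onplane(S,267.5,188.5,.159);b=onplane(S,267.5,208,.096);d=onplane(S,313,200,.131)
print('jamb up',a,'low',b,'door',d)
s,p=snap('wrist','w3.png')
T=np.array(p['tool_from_camera'])
W=np.eye(4);W[:3,:3]=Ro.from_quat(np.roll(s['tool_rot'],-1)).as_matrix();W[:3,3]=s['eef_pos'];W=W@T
q=dict(p);q['R']=W[:3,:3].T;q['t']=-q['R']@W[:3,3];pickle.dump(q,open('pics/w3q.pkl','wb'))
K=Ro.from_euler('z',.252).apply([.012,-.070,.070])+[s['eef_pos'][0],s['eef_pos'][1],.061]
print('door pred',K,proj(q,K),'jamb rings',proj(q,[[.5708,-.0931,.159],[.574,-.092,.159]]))
cv2.imwrite('pics/c4.png',cv2.resize(cv2.imread('pics/w3.png')[160:420,180:400],None,fx=2.3,fy=2.3,interpolation=cv2.INTER_CUBIC))
```

```text
jamb up [ 0.574  -0.0926  0.159 ] low [ 0.5737 -0.0939  0.096 ] door [0.5466 0.0035 0.131 ]
door pred [0.5453 0.0048 0.131 ] [[295.8943 356.6683]] jamb rings [[295.7331 521.5592]
 [301.0694 521.288 ]]
```

View pics/c4.png

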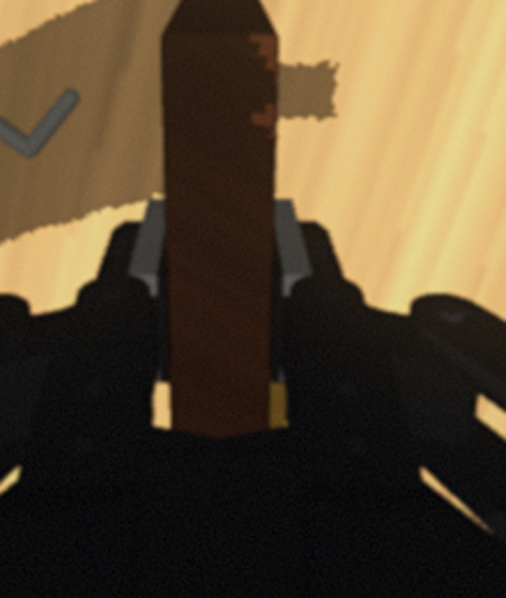

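The wrist view shows only the block's free end (top edge at about row 176, columns 251–301), so the knuckle is hidden there. I'll use the scene camera's relative offset, approaching to about 30 mm and measuring again.

Call:
{"api": "apply_moves", "payload": {"deltas": [[-0.5,0.1,0.1,0,0,0,0],[-1.0,0.1,0,0,0,0,0],[-1.5,0,0,0,0,0,0],[-1.5,0,0,0,0,0,0],[-1.5,0,0,0,0,0,0],[-1.0,0,0,0,0,0,0],[0,0,0,0,0,0,0],[0,0,0,0,0,0,0],[0,0,0,0,0,0,0]]}}

```text
time_s: 9.8
eef_pos: [0.5359, 0.0023, 0.1394]
tool_rot: [-0.0, 0.611, 0.792, 0.0]
force: [-0.3, -0.3, -2.4]
width: 0.225
finger_force: 78.3
```

Run:
```python
from h import *
np.set_printoptions(precision=4,suppress=True)
q=pickle.load(open('pics/w3q.pkl','rb'))
for u in(250.9,300.9):
    X=onplane(q,u,176,.171)-np.array([.5162,.0671,0]); print('far end in door axes (exp +-.010,.052)',Ro.from_euler('z',-.252).apply(X))
s,p=snap('scene','s5.png');_,d=snap('side','d5.png')
print(s['eef_pos'],s['tool_rot'],s['force'])
K=Ro.from_euler('z',.252).apply([.012,-.070,.070])+[s['eef_pos'][0],s['eef_pos'][1],s['eef_pos'][2]-.0789]
print('pred',K,proj(p,K))
k=8
crop=lambda f,x,y,w,h:cv2.resize(cv2.imread(f'pics/{f}.png')[y:y+h,x:x+w],None,fx=k,fy=k,interpolation=cv2.INTER_CUBIC)
c=crop('s5',252,176,50,62)
for i in range(0,50,10): cv2.putText(c,str(252+i),(i*k,10),0,.35,(0,255,0),1)
for i in range(0,62,10): cv2.putText(c,str(176+i),(2,i*k+4),0,.35,(0,255,0),1)
e=crop('d5',265,160,50,62)
cv2.imwrite('pics/c5.png',np.hstack([cv2.convertScaleAbs(c,alpha=1.7),e]))
```

```text
far end in door axes (exp +-.010,.052) [-0.0102  0.0537  0.171 ]
far end in door axes (exp +-.010,.052) [0.0091 0.0537 0.171 ]
[0.5359 0.0023 0.1394] [-0.0002  0.6106  0.792   0.0004] [-0.2647 -0.2693 -2.4429]
pred [ 0.565  -0.0625  0.1305] [[281.9525 198.2798]]
```

View pics/c5.png

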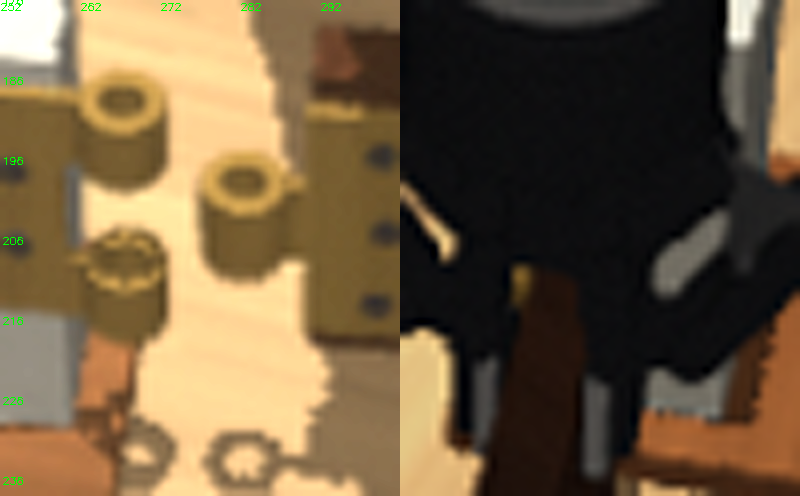

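The enlarged scene crop shows the jamb rings at about (267.5,188.25) and (267.5,208.25). The door ring is at about (282.5,198.5), against a prediction of (282,198.3). Next I'll work out the remaining offset.

Run:
```python
from h import *
np.set_printoptions(precision=4,suppress=True)
s,S=pickle.load(open('pics/s5.pkl','rb'))
a=onplane(S,267.5,188.25,.159);b=onplane(S,267.5,208.25,.096);d=onplane(S,282.5,198.5,.1305)
Rt=Ro.from_quat(np.roll(s['tool_rot'],-1))
print(a,b,d)
for g in(a,b,(a+b)/2): v=g-d; v[2]=0; print('tool move cm',Rt.inv().apply(v)*100)
for z in(.129,.132): print(z,onplane(S,282.5,198.5,z))
# expected column/row of bottom of tubes and target door ring px
G=(a+b)/2; print('target ring px',proj(S,[G[0],G[1],.130]), 'per mm tool x,y,z',[ (proj(S,[*(G[:2]+Rt.as_matrix()[:2,i]*.001),.130])-proj(S,[*G[:2],.130]))[0] for i in(0,1)])
```

```text
[ 0.5733 -0.0929  0.159 ] [ 0.5744 -0.0937  0.096 ] [ 0.5652 -0.0611  0.1305]
tool move cm [-3.2828 -0.0184 -0.0025]
tool move cm [-3.3817  0.0678 -0.0026]
tool move cm [-3.3322  0.0247 -0.0026]
0.129 [ 0.5638 -0.0616  0.129 ]
0.132 [ 0.5665 -0.0606  0.132 ]
target ring px [[267.4806 197.6818]] per mm tool x,y,z [array([0.4496, 0.0316]), array([-0.0508,  0.3241])]
```

Call:
{"api": "apply_moves", "payload": {"deltas": [[-0.5,0.03,0.05,0,0,0,0],[-0.7,0,0,0,0,0,0],[-0.7,0,0,0,0,0,0],[-0.7,0,0,0,0,0,0],[-0.5,0,0,0,0,0,0],[-0.23,0,0,0,0,0,0],[0,0,0,0,0,0,0],[0,0,0,0,0,0,0],[0,0,0,0,0,0,0],[0,0,0,0,0,0,0]]}}

```text
time_s: 10.9
eef_pos: [0.5447, -0.0304, 0.1389]
tool_rot: [-0.0, 0.611, 0.792, 0.0]
force: [-0.5, 0.4, -3.2]
width: 0.216
finger_force: 78.3
```

Run:
```python
from h import *
np.set_printoptions(precision=4,suppress=True)
s,p=snap('scene','s6.png')
print(s['eef_pos'],s['tool_rot'],s['force'],s['wrist_torque'],abs(s['joint_vel']).max())
K=Ro.from_euler('z',.252).apply([.012,-.069,.070])+[s['eef_pos'][0],s['eef_pos'][1],s['eef_pos'][2]-.0789]
print('pred',K,proj(p,K))
k=10
crop=lambda f,x,y,w,h:cv2.resize(cv2.imread(f'pics/{f}.png')[y:y+h,x:x+w],None,fx=k,fy=k,interpolation=cv2.INTER_CUBIC)
c=cv2.convertScaleAbs(crop('s6',245,176,55,56),alpha=1.7)
for i in range(0,55,5): cv2.putText(c,str(245+i),(i*k,10),0,.35,(0,255,0),1)
for i in range(0,56,5): cv2.putText(c,str(176+i),(2,i*k+4),0,.35,(0,255,0),1)
cv2.imwrite('pics/c6.png',c)
```

```text
[ 0.5447 -0.0304  0.1389] [-0.      0.6108  0.7918  0.0001] [-0.5372  0.4351 -3.2285] [0.0189 0.0674 0.0417] 0.002759633155412202
pred [ 0.5735 -0.0943  0.13  ] [[267.1245 197.4794]]
```

View pics/c6.png

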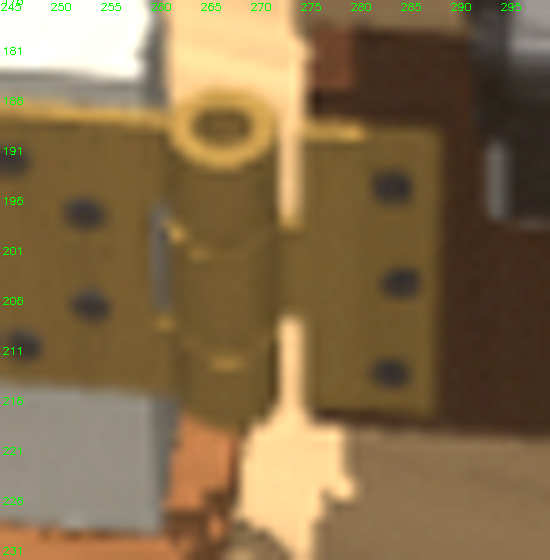

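Seen from the scene camera, the three tubes form one column. Their edges run from about 262 to 272.5, and the front rims are at about rows 192.5, 201.3 and 212.4. I'll check those rows against the model.

Run:
```python
from h import *
np.set_printoptions(precision=2,suppress=True)
s,p=pickle.load(open('pics/s6.pkl','rb'))
C=-np.array(p['R']).T@np.array(p['t']); G=np.array([.5738,-.0933])
u=(C[:2]-G)/np.linalg.norm(C[:2]-G)
for r in(.0125,.011):
  for z in(.159,.130,.096,.071): print(r,z,proj(p,[*(G+r*u),z])[0])
g=cv2.cvtColor(cv2.imread('pics/s6.png'),cv2.COLOR_BGR2GRAY)[:,262:274]
for r in range(184,224): print(r,g[r])
```

```text
0.0125 0.159 [267.36 192.46]
0.0125 0.13 [267.59 201.76]
0.0125 0.096 [267.85 212.18]
0.0125 0.071 [268.03 219.55]
0.011 0.159 [267.35 191.96]
0.011 0.13 [267.58 201.26]
0.011 0.096 [267.84 211.69]
0.011 0.071 [268.02 219.06]
184 [121 129 127 125 120 123 126 127 131 135 137 138]
185 [120 124 116 104  99 100 102 106 114 124 131 132]
186 [104 105  99  91  86  86  90  98 103 108 120 126]
187 [ 97 101  83  59  56  56  55  69  94 101 105 122]
188 [ 97 101  68  52  55  56  56  53  86 100  95 124]
189 [ 91 102  77  59  55  57  59  61  90 100  87 121]
190 [ 78  98 102  84  74  72  79  88  96  90  71 115]
191 [ 50  75  94  98 100 100  99  96  85  63  61 115]
192 [ 49  52  65  74  85  86  83  64  52  51  60 114]
193 [ 48  52  54  55  56  55  55  54  52  50  59 115]
194 [ 47  51  54  56  56  56  55  55  51  47  58 117]
195 [ 49  52  54  55  55  56  55  54  51  48  58 114]
196 [ 51  51  53  55  55  56  55  54  51  48  56 111]
197 [55 51 53 55 55 55 54 53 50 48 48 99]
198 [70 58 54 54 55 55 54 52 50 50 51 75]
199 [85 69 54 53 54 53 52 53 53 53 48 53]
200 [59 57 59 57 53 51 51 55 55 50 47 52]
201 
[... 453 characters left out ...]
11 [ 50  47  54  57  61  63  62  58  56  52  47 119]
212 [ 49  47  52  55  68  74  71  61  54  51  46 116]
213 [ 50  48  53  55  55  56  56  55  53  50  47 114]
214 [ 50  48  52  54  55  55  56  55  52  51  46 113]
215 [ 53  50  53  55  55  56  55  55  52  51  49 115]
216 [ 55  53  54  54  55  55  55  54  52  50  72 120]
217 [ 58  64  60  56  55  55  54  53  57  60 105 131]
218 [ 61  78  75  68  62  59  56  52  84  98 128 137]
219 [ 67  80  84  85  80  75  65  66 118 134 136 137]
220 [ 61  80  86  86  86  88  68  95 126 134 133 133]
221 [ 75  84  86  86  87  88  64 101 129 134 134 134]
222 [ 77  84  83  84  85  84  58 118 135 135 134 135]
223 [ 76  82  83  83  82  79  55 117 135 135 136 136]
```

Call:
{"api": "apply_moves", "payload": {"deltas": [[0.05,0.05,0,0,0,0,0],[0,0,0,0,0,0,0],[0,0,0,0,0,0,0],[0,0,0,0,0,0,0],[0,0,0,0,0,0,0],[0,0,0,0,0,0,0],[0,0,0,0,0,0,0],[0,0,0,0,0,0,0]]}}

```text
time_s: 11.75
eef_pos: [0.5451, -0.0302, 0.1388]
tool_rot: [0.0, 0.611, 0.792, 0.0]
force: [-1.4, 0.5, -2.6]
width: 0.222
finger_force: 78.3
```

Run:
```python
from h import *
s,p=snap('scene','s7.png')
print(s['eef_pos'],s['tool_rot'],s['force'],s['wrist_torque'],abs(s['joint_vel']).max(),s['finger_force'])
g=cv2.cvtColor(cv2.imread('pics/s7.png'),cv2.COLOR_BGR2GRAY)[:,260:275]
for r in list(range(196,204))+list(range(207,214)): print(r,g[r])
```

```text
[ 0.54512445 -0.03022393  0.13883114] [2.32111008e-05 6.11096821e-01 7.91555856e-01 2.94301213e-05] [-1.35984161  0.45774122 -2.56758037] [-0.03828044 -0.02220682 -0.00217308] 0.0009628533807486187 78.27399015426636
196 [ 56  55  51  51  54  55  55  55  54  54  51  48  59 113 101]
197 [ 57  63  55  52  53  55  55  56  54  53  51  49  59 107  92]
198 [56 69 71 59 53 54 54 55 54 52 51 51 51 83 80]
199 [57 53 85 69 53 53 54 53 52 53 53 57 50 52 56]
200 [57 53 60 58 61 66 57 52 51 60 58 58 52 52 55]
201 [57 53 49 54 69 86 69 60 58 70 59 50 48 53 57]
202 [58 52 50 51 52 53 57 56 55 55 51 50 47 53 55]
203 [57 52 49 51 54 54 56 56 56 54 51 50 47 53 56]
207 [56 60 54 51 53 54 56 55 55 54 52 49 45 69 71]
208 [ 62  70  59  50  53  53  55  55  55  53  51  47  49 107 108]
209 [ 56  55  50  54  54  54  56  56  54  53  52  50  61 119 121]
210 [ 56  56  49  55  57  55  57  57  55  54  54  58  51 117 120]
211 [ 55  55  49  47  54  56  61  60  60  58  55  51  46 118 121]
212 [ 55  56  49  46  52  55  68  69  69  62  54  49  46 116 121]
213 [ 55  55  50  48  53  54  56  56  55  56  53  51  47 113 118]
```

```bash
python3 -c "
from bench import hand_in
print(hand_in())"
```

```text
the job is handed in; nothing more can be done
None
```

The job is handed in, with the arm holding the door block still and its knuckle between the two jamb knuckles. By my last camera check it is about 1 mm off centre with no contact force apparent, but the hand-in returned no verdict.

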